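Put the lacquered box away and close up the case

ROBOT

A 7-joint arm with a two-finger parallel gripper is mounted at the origin on the work surface. World frame = base frame: x ahead of the robot, y to its left, z up, the work surface at z = 0. Lengths are in m, angles in rad, forces in N, time in s.
With the tool pointing down it reaches from about 0.375 to 0.925 m from the base axis. Payload 3.1 kg.
Tool frame: the origin (TCP) lies midway between the tips of the shut fingers; the grasp point (between the pads) lies 19 mm behind it; z points along the fingers, y is the direction in which the jaws open and shut (so a half turn about z gives the same grasp; the last joint's range is limited). The gripper opens to 85 mm and grips with 20 to 120 N. Pads are 22 mm wide; open, the fingers measure 114 mm over their backs; the gripper's body (76 mm by 85 mm) begins 54 mm behind the grasp point. The pads swing forward as they close: fully open they stand 13 mm farther back than shut.
Start: joints at [1.167, 0.383, 0.044, 1.598, -0.018, 1.161, -0.05], TCP at [0.196, -0.62, 0.197] pointing down, gripper open.
Joint ranges: [-2.61, 2.61], [-0.41, 2.15], [-1.48, 1.57], [0, 2.5], [-1.57, 4.71], [0.05, 1.97], [-2.85, 2.85]. Speed limits (rad/s): [2.79, 2.79, 3.14, 3.14, 3.14, 3.14, 3.14].

INTERFACE

Orientations are given as [roll, pitch, yaw] about the fixed x, y, z axes, in that order (R = Rz(yaw) Ry(pitch) Rx(roll)).
In Python, from station import ctrl, viewer, ticket gives the robot as it stands.
- The arm moves only by the tool apply_moves, never from a script. Its argument "increments" is text: rows parted by semicolons, each of 6 numbers parted by spaces: the shift along the tool's x, y, z in cm, then the turn, a rotation vector about the tool's x, y, z in rad. In form: dx dy dz ax ay az; .... A call has 1 to 20 rows; each row is the pose to reach, as a shift and turn from the pose measured when the call began, along the tool's axes at that moment; what a row does not reach only later rows make up. A row lasts 1/8 s, in which the tool goes at most 62.5 mm and 10.7 degrees, less where a joint would pass 70% of its speed; a pose out of reach is approached as far as the arm can. A call with a gripper value outside its range is refused whole. "claw" is the opening, from 0 (shut) to 1 (fully open), set as the call begins (left out, the last holds). The fingers move at their own pace and stop on an object; "force" is the grip in N (left out, the last holds). Time passes only in rows, so rows that repeat a pose let the fingers close. It gives the time, the measured TCP pose, the force and the opening at its end, in the units of the state.
- ctrl.read_state(): the state, without advancing time (a new reading comes with each control period).
- viewer.camera(name): name is "scene" or "top"; returns a dict with "image" (400x640x3 uint8, red, green, blue), "intrinsics" (3x3 intrinsics, pixels), "extrinsics" (4x4, takes a point from camera to world coordinates). Camera axes: x right, y up, looking along -z (the intrinsics and any distortion apply to the point x, -y, -z); pixel columns grow to the right and rows downward; lengths in m; the calibration is good to about 2 mm. A picture is of the moment at which its call begins. There is no depth.
- ticket.sign_off(): hands the job in, once; it reports no verdict.
The state is a dict: "time_s": time; "qpos": joint angles; "joint_vel": joint speeds; "joint_efforts": joint torques, N m; "eef_pos": TCP position; "tool_rot": TCP orientation; "wrist_force": force on the tool from outside, world axes, zero at the start; "torque": the same for the moment, N m; "width": opening from 0.0 (shut) to 1.0 (fully open).
Only numpy, scipy, OpenCV 4.12 (cv2) and the standard library are available. Lean on these libraries where they do the work, as an engineer would, in place of code of your own. Each camera call takes 0.05 s, during which the arm holds its last target. There are 200 camera calls.

TASK

Take the red lacquered box off the sloping rest and lay it gently, right side up, in the long nest of its own shape in the wooden case. Then close the lid all the way without slamming it, and only then swing the turn-button round until it points straight in over the lid. Leave everything else on the bench as it is.

Things in the scene. Friction and masses are not known exactly. Their poses are not given: they have to be found in the camera images.
- red_box: the red lacquered box to put away, a closed block 110 long (its x) x 40 wide (its y) x 40 high (its z), red with a thin gold line round it and gold dots on its top; the two ends are alike. Origin: centre of its underside. At the start it lies on the rest, tilted 28.6 degrees with it, its long side along the slope, its foot end against the rest's lip
- rest: fixed wooden drying rest, footprint 150 (x) x 90 (y), whose board (150 x 90) slopes 28.6 degrees (0.50 rad), lowest at its -x end and highest at +x; a lip 10 high stands on the board along its lower edge. Origin: centre of the underside on the bench; the board's centre is 85 above it
- case: fixed pale wooden case, 140 deep (x) x 278 wide (y) x 58 high, walls 6, floor 6 thick, open on top, lid hinged along its +x rim; a dark post 48 (x) x 44 (y) x 69 high stands against the middle of its -x side and carries the turn-button. Origin: centre of the underside
- nest_long: blue plate 126 (x) x 131 (y) x 14 thick on the case's floor, in one half of the case (left or right, it varies), with an oblong recess 117 long along its y, 47 wide along its x and 10 deep, with sloped edges, so the red box stands 30 out of it. Origin: centre of the underside (the recess floor is 4 above it, the plate's top 14)
- nest_round: the other blue plate of the same size, in the other half, with a round recess 70 across, filled by the round box. Origin: centre of the underside
- round_box: black round lacquered box with a gold line, 66 across, 40 high, in the round nest; leave it there. Origin: centre of its underside
- lid (a joint): the lid's hinge angle in rad: 0 is shut, about 1.6 is upright, up to 2.0 leaning back. It stays where it is put (stiff hinge, about 3 N at the free edge)
- lid_hinge (a point): middle of the lid's hinge line, at the +x rim of the case, 58.5 above the bench, on the underside of the lid; its axes turn with the lid: y along the hinge line, -x towards the free edge, z out of the lid's outer (top) face. The lid is a plain board 144 x 282 x 10 thick, without a handle
- lid_edge (a point): middle of the lid's free edge, on the outer face (the top face when shut), 144 from the hinge; axes as for lid_hinge
- turn_button (a joint): angle of the turn-button in rad about its upright pivot, counter-clockwise seen from above: 0 lies along the case's front pointing to the case's -y (clear of the lid), 1.57 (end stop) points to the case's +x, lying over the shut lid's front edge. It stays where it is put (about 1 N at the tip)
- button_pivot (a point): on the turn-button's pivot axis, 28 in front of the case's -x side, at half the bar's height, 81.5 above the bench. The button is a dark wooden bar 80 long, 16 wide, 22 high: 60 on the pointing side of the pivot and 20 on the other. Its underside is 2 above the shut lid's top. Its axes turn with the bar, which points along -y
- button_tip (a point): middle of the turn-button's pointing end, 60 from the pivot, at half its height
- spool: copper-coloured thread spool, 40 across, 50 high, upright; bystander. Origin: centre of the underside
- dish: small white bowl, 76 across, 30 high; bystander. Origin: centre of the underside
- jar: closed jar, 56 across, 75 high; bystander. Origin: centre of the underside
- brush: brush lying on the bench, 190 long; bystander. Origin: centre of the underside
Mind the look-alikes: they are no part of the job. There is more than one size of the red_box; the job needs the smallest.

How it is judged:
By the outcome, as a careful person would: the job done as asked, in the order asked, and still so for the second after the job is handed in, with the robot touching nothing.
It also fails if it takes over 66 s, if anything falls off the work surface, if the arm or the gripper's body presses on something with over 40 N, if the wrist force passes 120 N, or if a joint passes its speed limit or range.

## Working session

There is one attempt and no reset: what is moved stays moved. The work goes in short steps, Python scripts to look and compute and a tool call to move; the robot and the scene stay as the last step left them, time stands still between calls to the robot, and variables do not carry over. Pictures are saved under pics/ and viewed, about 8 in all and at most 12, crops included, and the job is handed in when it is done.

Besides the shell and the picture viewer there is one more tool, called as name(argument=value, ...), one argument or row to a line, values as JSON. apply_moves: Moves the arm, as the interface text tells. Its arguments: {"type":"object","properties":{"increments":{"type":"string"},"claw":{"type":"number"},"force":{"type":"number"}},"required":["increments"]}

```bash
ls; mkdir -p pics
python3 - <<'E'
from station import ctrl, viewer
import cv2,numpy as np
s=ctrl.read_state();print(s)
for n in("scene","top"):
    c=viewer.camera(n);cv2.imwrite(f"pics/{n}0.png",c["image"][:,:,::-1]);print(n,c["intrinsics"],c["extrinsics"],[k for k in c])
    np.savez(f"{n}0.npz",**{k:c[k] for k in("image","intrinsics","extrinsics")})
E
```

```text
pics
{'time_s': 0.0, 'qpos': array([ 1.16718801,  0.38383977,  0.04385189,  1.59959574, -0.01790218,
        1.16118568, -0.04990295]), 'joint_vel': array([-0.00018489,  0.00082672, -0.00077972,  0.00168728, -0.00102097,
       -0.00098081,  0.00125982]), 'joint_efforts': array([-1.49011303e-04, -4.33464611e+01,  1.02436949e+00, -2.49510241e+01,
        1.05155524e-02,  1.14664121e-02,  1.24808614e-05]), 'eef_pos': array([ 0.19535764, -0.61885788,  0.19537439]), 'tool_rot': array([-3.13896095e+00,  1.46492876e-04,  3.05867459e-01]), 'wrist_force': array([ 0.19848407, -0.18271792, -0.60130059]), 'torque': array([-0.06862496, -0.02225579,  0.07522524]), 'width': 1.004038446311192}
scene [[462.08513697   0.         319.52741038]
 [  0.         462.08513697 192.03887139]
 [  0.           0.           1.        ]] [[-0.60491632 -0.61193727  0.50951843  1.11461457]
 [ 0.7960921  -0.47898554  0.36987866  0.44422434]
 [ 0.01770942  0.62936923  0.77690459  1.0221215 ]
 [ 0.          0.          0.          1.        ]] ['image', 'intrinsics', 'extrinsics']
top [[487.71462274   0.         321.56110199]
 [  0.         487.71462274 194.90239081]
 [  0.           0.           1.        ]] [[-0.0285647   0.98346024 -0.17885755  0.22269913]
 [-0.99956489 -0.02941945 -0.00212787 -0.03718019]
 [-0.00735457  0.17871894  0.98387268  1.62249086]
 [ 0.          0.          0.          1.        ]] ['image', 'intrinsics', 'extrinsics']
```

View pics/scene0.png

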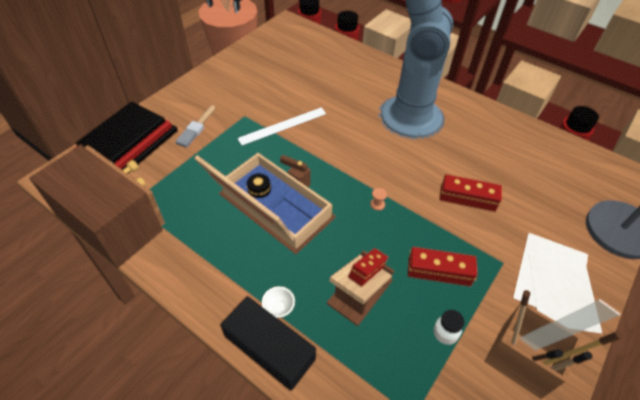

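View pics/top0.png

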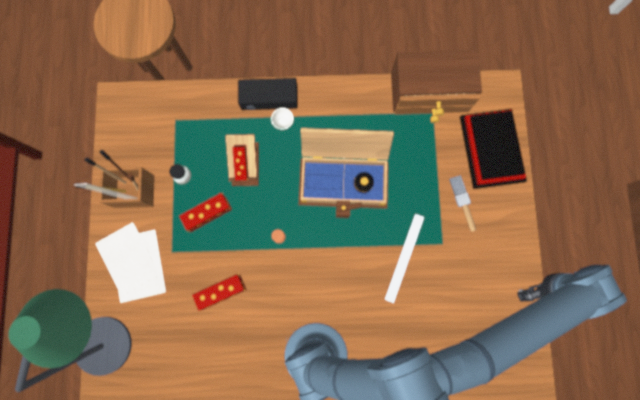

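The scene and top views show the rest with the smallest red box at top (240,160). The case is at (343,180) with its lid open. The long nest is the left half (+y), the round box is at (364,181), and the turn-button is at (343,208). I'll zoom in on the parts that matter.

Run:
```python
import cv2,numpy as np
t=cv2.imread("pics/top0.png")[115:225,215:405];s=cv2.imread("pics/scene0.png")[145:325,190:400]
a=cv2.resize(t,None,fx=4,fy=4,interpolation=cv2.INTER_CUBIC);cv2.imwrite("pics/topc.png",a)
a=cv2.resize(s,None,fx=3.3,fy=3.3,interpolation=cv2.INTER_CUBIC);cv2.imwrite("pics/scenec.png",a)
```

```text
(no output)
```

View pics/topc.png

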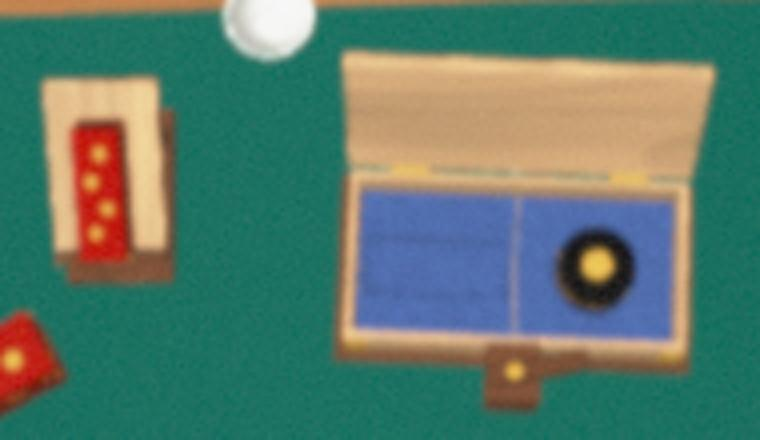

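View pics/scenec.png

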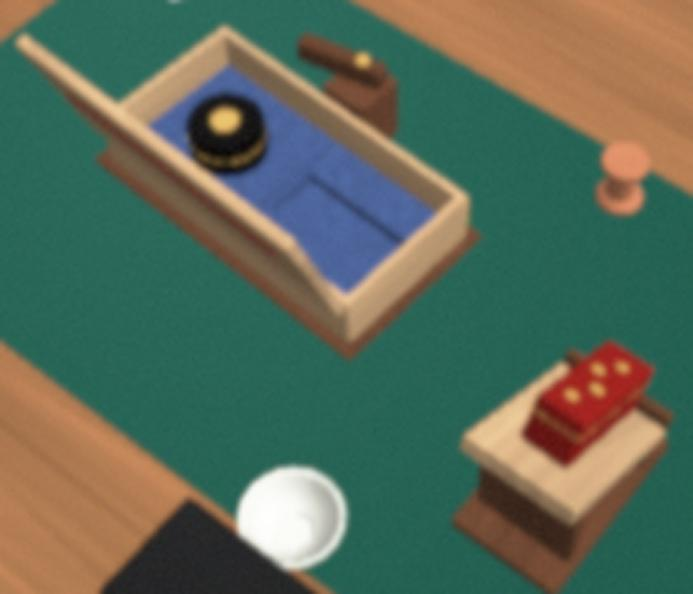

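The crops show the case turned slightly. Its rim corners in the top crop are about (342,345), (688,352), (692,185) and (348,172). The button points to -y, the lid leans back, and the box lies on the rest with its foot end at low x. Next I'll triangulate.

```bash
cat > h.py <<'E'
import numpy as np,cv2
class V:
    def __init__(s,n,img,K,E):
        s.n,s.img,s.K,s.E=n,np.asarray(img),K,E
    def ray(s,p):
        d=np.linalg.inv(s.K)@np.array([p[0],p[1],1.]);d=s.E[:3,:3]@(d*[1,-1,-1]);return s.E[:3,3],d/np.linalg.norm(d)
    def at(s,p,z):
        o,d=s.ray(p);return o+d*(z-o[2])/d[2]
    def proj(s,P):
        c=s.E[:3,:3].T@(np.asarray(P,float)-s.E[:3,3])*[1,-1,-1];c=s.K@c;return c[:2]/c[2]
def load(n):
    z=np.load(n+".npz");return V(n,z["image"],z["intrinsics"],z["extrinsics"])
def snap(n,tag):
    from station import viewer
    c=viewer.camera(n);k=n+tag;np.savez(k+".npz",**{q:c[q] for q in("image","intrinsics","extrinsics")});cv2.imwrite(f"pics/{k}.png",c["image"][:,:,::-1]);return load(k)
def tri(a,pa,b,pb):
    o1,d1=a.ray(pa);o2,d2=b.ray(pb);t=np.linalg.lstsq(np.c_[d1,-d2],o2-o1,rcond=None)[0]
    p,q=o1+d1*t[0],o2+d2*t[1];return (p+q)/2,np.linalg.norm(p-q)
def quad(mask,off,sc,near):
    cs,_=cv2.findContours(mask,0,1);c=min((c for c in cs if cv2.contourArea(c)>300),key=lambda c:np.hypot(*(c.reshape(-1,2).mean(0)-near)))
    h=cv2.convexHull(c);e=.02
    while len(cv2.approxPolyDP(h,e*cv2.arcLength(h,1),1))>6:e+=.005
    return cv2.approxPolyDP(h,e*cv2.arcLength(h,1),1).reshape(-1,2)/sc+off,cv2.contourArea(c)
E
python3 - <<'E'
from h import *
np.set_printoptions(precision=4,suppress=True)
T,S=load("top0"),load("scene0")
tc=lambda x,y:((x+.5)/4+215-.5,(y+.5)/4+115-.5)
sc=lambda x,y:((x+.5)/3.3+190-.5,(y+.5)/3.3+145-.5)
ct=[(342,345),(688,352),(692,185),(348,172)]
print("rim z=.058");R=[T.at(tc(*p),.058) for p in ct]
for r in R:print(r)
print([np.linalg.norm(R[i]-R[i-1]) for i in range(4)])
for nm,a,b in [("rimF+y",(342,345),(467,197)),("rimF-y",(688,352),(225,27)),("rimB+y",(348,172),(347,305)),
  ("lid+y? no",(342,55),(293,243)),("lid-y",(715,68),(22,38)),("pivotdot",(514,371),(363,60)),("round",(597,263),(225,119)),
  ("rest hi-y",(158,80),(465,442)),("rest hi+y",(42,82),(575,520)),
  ("box hi-y",(122,124),(538,402)),("box hi+y",(75,127),(572,435)),("box lo-y",(128,262),(610,342)),("box lo+y",(82,263),(653,372))]:
    print(nm,*tri(T,tc(*a),S,sc(*b)))
for v,rect in((T,(215,115,405,225)),(S,(330,240,400,325))):
    x0,y0,x1,y1=rect;im=cv2.resize(v.img[y0:y1,x0:x1],None,fx=4,fy=4,interpolation=cv2.INTER_CUBIC).astype(int)
    r,g,b=im[...,0],im[...,1],im[...,2]
    for nm,m in(("red",(r>90)&(g<r*.5)),("bright",(r>155)&(g<200)&(b<70))):
        m=cv2.morphologyEx(m.astype(np.uint8),cv2.MORPH_CLOSE,np.ones((9,9)))
        near=(100,195) if v is T else (((600-0)/3.3+190-x0)*4,(400/3.3+145-y0)*4)
        try:print(v.n,nm,quad(m,np.array([x0,y0])-.375,4,near))
        except Exception as e:print(e)
E
```

```text
rim z=.058
[0.4894 0.0365 0.058 ]
[ 0.4753 -0.2443  0.058 ]
[ 0.6146 -0.2549  0.058 ]
[0.6343 0.0285 0.058 ]
[np.float64(0.14510483710833488), np.float64(0.2811462467019127), np.float64(0.13972812314902563), np.float64(0.28411409981720054)]
rimF+y [0.4918 0.0345 0.0524] 0.005291889422339172
rimF-y [ 0.4752 -0.244   0.0562] 0.0011826029637932597
rimB+y [0.635  0.0267 0.06  ] 0.004160524548835718
lid+y? no [0.689  0.0256 0.1985] 0.0008772774266185028
lid-y [ 0.6694 -0.2562  0.196 ] 0.004459194574024082
pivotdot [ 0.4584 -0.1013  0.095 ] 0.0006487465692390083
round [ 0.5522 -0.1741  0.054 ] 8.121352331843512e-05
rest hi-y [0.6998 0.1783 0.1147] 0.002171769432689023
rest hi+y [0.7014 0.2696 0.1164] 0.001825393813414531
box hi-y [0.6571 0.2046 0.137 ] 0.004180055640245104
box hi+y [0.6591 0.2388 0.1322] 0.004465437070478639
box lo-y [0.5575 0.206  0.0867] 0.00017690335762765946
box lo+y [0.5584 0.2434 0.0844] 0.0003692189631561884
top0 red (array([[242.875, 145.625],
       [247.125, 176.875],
       [245.625, 180.125],
       [235.625, 180.875],
       [232.625, 147.875]]), 6740.0)
top0 bright (array([[234.125, 145.875],
       [243.875, 148.375],
       [245.375, 179.875],
       [236.125, 180.125],
       [233.625, 177.625]]), 5857.0)
scene0 red (array([[375.875, 249.125],
       [386.875, 256.375],
       [383.625, 266.375],
       [360.625, 284.875],
       [349.125, 274.625],
       [363.375, 254.875]]), 11796.0)
scene0 bright (array([[385.875, 256.875],
       [367.625, 273.125],
       [353.625, 264.125],
       [374.375, 250.125]]), 5741.5)
```

```bash
cat >> h.py <<'E'
from scipy.spatial.transform import Rotation as Ro
def plan(*wps):
    """wps: (pos, rpy, n rows); prints rows relative to the pose now"""
    from station import ctrl
    s=ctrl.read_state();p0=np.array(s["eef_pos"]);R0=Ro.from_euler("xyz",s["tool_rot"]);p,R=p0,R0;out=[]
    for P,e,n in wps:
        P=np.array(P,float);Rt=Ro.from_euler("xyz",e);w=(R.inv()*Rt).as_rotvec()
        for k in range(1,n+1):
            f=k/n;d=R0.inv().apply(p+(P-p)*f-p0)*100;a=(R0.inv()*R*Ro.from_rotvec(w*f)).as_rotvec()
            out.append(" ".join(f"{v:.1f}" for v in d)+" "+" ".join(f"{v:.2f}" for v in a))
        p,R=P,Rt
    print(len(out),"; ".join(out))
    print("t",s["time_s"],"pos",p0.round(4),"rpy",np.round(s["tool_rot"],3),"F",np.round(s["wrist_force"],1),"w",round(s["width"],3),"q",np.round(s["qpos"],2))
E
python3 - <<'E'
from h import *
pi=np.pi
plan(([.33,-.4,.33],[pi,0,.2],5),([.54,0,.35],[pi,-.2,.05],8),([.572,.2235,.19],[pi,-.499,-.02],7))
T=load("top0")
for p in((370,238),(505,238),(370,297),(505,297)):print(T.at(((p[0]+.5)/4+214.5,(p[1]+.5)/4+114.5),.02).round(4))
E
```

```text
20 3.9 -3.4 -2.7 -0.00 0.00 0.02; 7.8 -6.7 -5.4 -0.00 0.00 0.04; 11.7 -10.1 -8.0 -0.00 0.00 0.06; 15.5 -13.5 -10.7 -0.00 0.00 0.08; 19.4 -16.9 -13.4 -0.00 0.00 0.11; 23.4 -20.8 -13.7 -0.01 0.03 0.12; 27.4 -24.8 -13.9 -0.01 0.05 0.14; 31.5 -28.8 -14.1 -0.01 0.07 0.16; 35.5 -32.8 -14.4 -0.02 0.10 0.18; 39.5 -36.7 -14.6 -0.02 0.12 0.20; 43.5 -40.7 -14.9 -0.02 0.15 0.22; 47.5 -44.7 -15.1 -0.02 0.17 0.24; 51.5 -48.7 -15.3 -0.03 0.20 0.25; 52.9 -51.6 -13.0 -0.04 0.24 0.26; 54.3 -54.5 -10.8 -0.04 0.28 0.27; 55.7 -57.4 -8.5 -0.05 0.33 0.28; 57.1 -60.3 -6.2 -0.06 0.37 0.29; 58.5 -63.2 -3.9 -0.07 0.41 0.30; 59.9 -66.1 -1.6 -0.08 0.45 0.31; 61.3 -69.0 0.7 -0.08 0.50 0.32
t 0.1 pos [ 0.1954 -0.6189  0.1955] rpy [-3.139  0.     0.306] F [ 0.3  0.1 -0.3] w 1.0 q [ 1.17  0.38  0.04  1.6  -0.02  1.16 -0.05]
[0.5865 0.0128 0.02  ]
[ 0.5831 -0.1007  0.02  ]
[0.536 0.014 0.02 ]
[ 0.5326 -0.0989  0.02  ]
```

apply_moves(
  increments="3.9 -3.4 -2.7 0 0 0.02; 7.8 -6.7 -5.4 0 0 0.04; 11.7 -10.1 -8 0 0 0.06; 15.5 -13.5 -10.7 0 0 0.08; 19.4 -16.9 -13.4 0 0 0.11; 23.4 -20.8 -13.7 -0.01 0.03 0.12; 27.4 -24.8 -13.9 -0.01 0.05 0.14; 31.5 -28.8 -14.1 -0.01 0.07 0.16; 35.5 -32.8 -14.4 -0.02 0.1 0.18; 39.5 -36.7 -14.6 -0.02 0.12 0.2; 43.5 -40.7 -14.9 -0.02 0.15 0.22; 47.5 -44.7 -15.1 -0.02 0.17 0.24; 51.5 -48.7 -15.3 -0.03 0.2 0.25; 52.9 -51.6 -13 -0.04 0.24 0.26; 54.3 -54.5 -10.8 -0.04 0.28 0.27; 55.7 -57.4 -8.5 -0.05 0.33 0.28; 57.1 -60.3 -6.2 -0.06 0.37 0.29; 58.5 -63.2 -3.9 -0.07 0.41 0.3; 59.9 -66.1 -1.6 -0.08 0.45 0.31; 61.3 -69 0.7 -0.08 0.5 0.32",
  claw=1,
)

```text
time_s: 2.6
eef_pos: [0.5721, 0.2244, 0.1893]
tool_rot: [-3.136, -0.505, -0.024]
wrist_force: [0.6, -1.1, 0.0]
width: 1.002
```

Run:
```python
from h import *
pi=np.pi
S=snap("scene","1");T=snap("top","1")
a=cv2.resize(S.img[190:320,300:470],None,fx=4,fy=4);cv2.imwrite("pics/s1c.png",a[...,::-1])
plan(([.572,.2235,.175],[pi,-.499,-.02],2),([.620,.2235,.087],[pi,-.499,-.02],8))
```

```text
10 -0.1 0.2 0.6 -0.00 0.00 0.00; -0.1 0.4 1.1 -0.01 0.00 0.00; -0.1 0.4 2.4 -0.01 0.00 0.00; -0.1 0.4 3.7 -0.01 0.00 0.00; -0.1 0.4 4.9 -0.01 0.00 0.00; -0.1 0.4 6.2 -0.01 0.00 0.00; -0.1 0.4 7.4 -0.01 0.00 0.00; -0.1 0.4 8.7 -0.01 0.00 0.00; -0.1 0.4 9.9 -0.01 0.00 0.00; -0.1 0.4 11.2 -0.01 0.00 0.00
t 2.7 pos [0.5677 0.2277 0.1857] rpy [-3.137 -0.497 -0.014] F [ 0.2 -0.6 -1.4] w 0.997 q [ 0.18  0.15 -0.83  2.06  0.68  0.67 -2.69]
```

View pics/s1c.png

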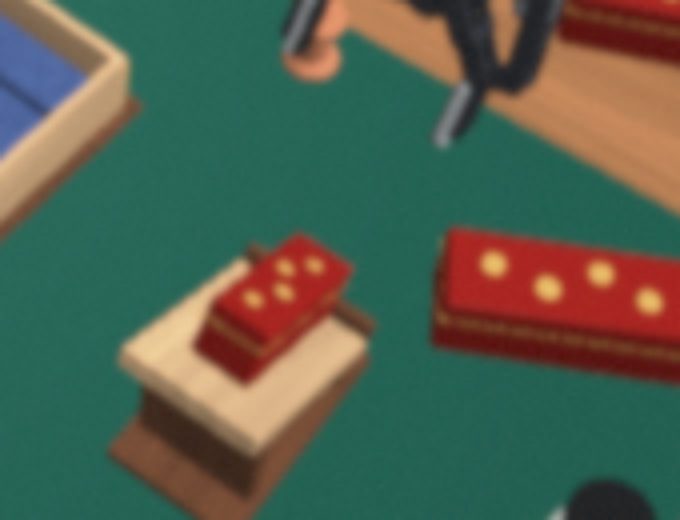

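The open fingers straddle the box's line with nothing in the way: box top at (280,275), fingertips at (290,50) and (440,140) in the crop. Descending along the normal.

apply_moves(
  increments="0 0.2 1.2 0 0 0; -0.1 0.4 2.4 -0.01 0 0; -0.1 0.4 3.7 -0.01 0 0; -0.1 0.4 4.9 -0.01 0 0; -0.1 0.4 6.2 -0.01 0 0; -0.1 0.4 7.4 -0.01 0 0; -0.1 0.4 8.3 -0.01 0 0; -0.1 0.4 9.2 -0.01 0 0; -0.1 0.4 9.2 -0.01 0 0; -0.1 0.4 9.2 -0.01 0 0",
)

```text
time_s: 3.95
eef_pos: [0.6107, 0.2236, 0.1047]
tool_rot: [3.137, -0.497, -0.014]
wrist_force: [-0.0, -0.6, 0.9]
width: 0.997
```

Run:
```python
from h import *
pi=np.pi
S=snap("scene","2")
a=cv2.resize(S.img[210:300,310:430],None,fx=5,fy=5);cv2.imwrite("pics/s2c.png",a[...,::-1])
plan(([.620,.2235,.087],[pi,-.499,-.02],3))
```

```text
3 -0.0 -0.0 0.7 0.00 0.00 0.00; -0.0 -0.0 1.3 0.00 0.00 0.00; -0.0 -0.0 2.0 0.00 0.00 0.00
t 4.0 pos [0.6108 0.2236 0.1048] rpy [ 3.137 -0.497 -0.014] F [0.8 0.1 0. ] w 1.003 q [-0.15  0.31 -0.46  2.05  0.86  0.54 -2.84]
```

View pics/s2c.png

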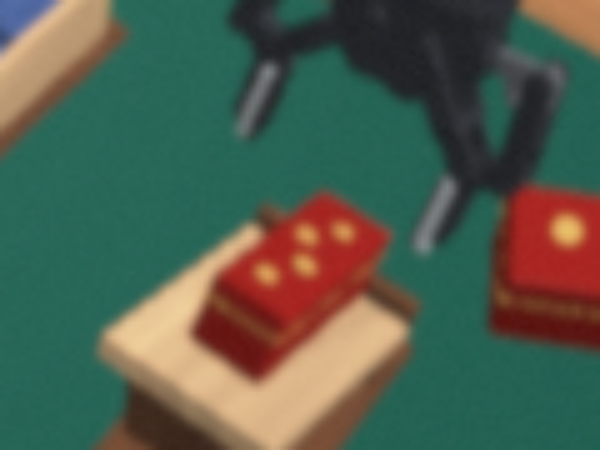

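Run:
```python
from h import *
from station import ctrl
S=load("scene2");s=ctrl.read_state();p=s["eef_pos"];R=Ro.from_euler("xyz",s["tool_rot"]).as_matrix()
print(s["tool_rot"],p)
for z in(0,-.013,-.032,-.05):
  for y in(-.0425,0,.0425):
    q=S.proj(p+R@[0,y,z]);print(z,y,((q-[310,210])*5).round(0))
print("box top centre",((S.proj([.606,.2235,.113])-[310,210])*5).round())
```

```text
[ 3.13682084 -0.49720703 -0.01444216] [0.6107776  0.2236311  0.10481352]
0 -0.0425 [374. 321.]
0 0 [296. 269.]
0 0.0425 [220. 219.]
-0.013 -0.0425 [385. 299.]
-0.013 0 [306. 247.]
-0.013 0.0425 [230. 197.]
-0.032 -0.0425 [401. 266.]
-0.032 0 [322. 214.]
-0.032 0.0425 [244. 164.]
-0.05 -0.0425 [417. 235.]
-0.05 0 [336. 183.]
-0.05 0.0425 [258. 132.]
box top centre [303. 253.]
```

Run:
```python
from h import *
from station import ctrl
S2=load("scene2");S=snap("scene","3");T=snap("top","3");s=ctrl.read_state();p=s["eef_pos"];print(s["time_s"],p,s["qpos"].round(3),s["joint_vel"].round(3))
print("diff scene", np.abs(S.img.astype(int)-S2.img).max(), np.abs(S.img.astype(int)-S2.img)[210:300,310:430].max())
S1=load("scene1")
for tcp in([.5721,.2244,.1893],[.5677,.2277,.1857]):print("s1 proj",((S1.proj(tcp)-[300,190])*4).round())
R=Ro.from_euler("xyz",s["tool_rot"]).as_matrix()
a=S.img[210:300,310:430];b=T.img[120:210,210:330]
print("top proj",[((T.proj(p+R@[0,0,z])-[210,120])*5).round() for z in(0,-.013,-.05)])
cv2.imwrite("pics/c3.png",np.hstack([cv2.resize(b,None,fx=5,fy=5)])[...,::-1])
```

```text
4.1 [0.61078094 0.22361847 0.10484109] [-0.149  0.308 -0.459  2.055  0.863  0.54  -2.845] [ 0.002  0.    -0.    -0.    -0.001  0.001 -0.001]
diff scene 17 16
s1 proj [333. 168.]
s1 proj [341. 169.]
top proj [array([151., 214.]), array([148., 219.]), array([138., 234.])]
```

View pics/c3.png

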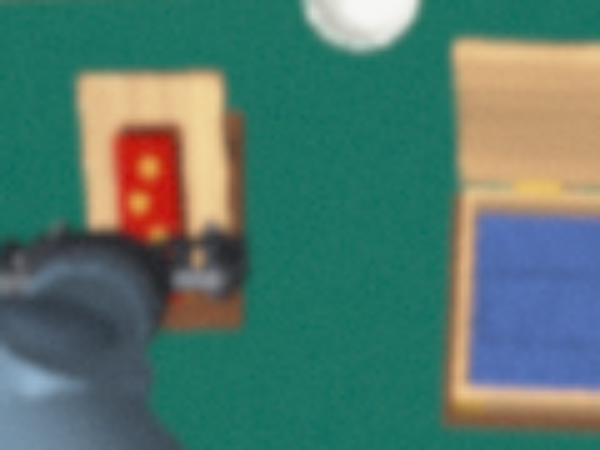

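The top view shows the right finger blob at (170–245, 230–295). The finger tips look farther back than the reported TCP, so I'll triangulate the visible tip before going on.

Run:
```python
from h import *
S=load("scene3");T=load("top3")
c=lambda q,o:((q[0]+.5)/5-.5+o[0],(q[1]+.5)/5-.5+o[1])
for a in((215,230),(205,285),(215,260)):
  # left finger in scene (245,130) is -y side (toward case)
  print(a,[ (x.round(4),round(float(e),4)) for x,e in (tri(T,c(a,(210,120)),S,c(b,(310,210))) for b in((245,130),(425,245)))])
# mark points for checking: known scene consistency of box after refit
a=cv2.resize(T.img[135:225,185:285],None,fx=6,fy=6,interpolation=cv2.INTER_CUBIC);b=cv2.resize(S.img[200:290,330:430],None,fx=6,fy=6,interpolation=cv2.INTER_CUBIC)
```

```text
(215, 230) [(array([0.5894, 0.1765, 0.1512]), 0.0018), (array([0.5835, 0.2236, 0.1097]), 0.0864)]
(205, 285) [(array([0.5665, 0.1773, 0.1224]), 0.0242), (array([0.559 , 0.2259, 0.0744]), 0.0665)]
(215, 260) [(array([0.5766, 0.1751, 0.1337]), 0.011), (array([0.5699, 0.2231, 0.0891]), 0.0788)]
```

I'll back off, turn the tool half round (joint 7 is at its limit), and shut the fingers to check where the TCP really is.

apply_moves(
  increments="0 0 -3 0 0 0; 0 0 -6 0 0 -0.1; 0 0 -8 0 0 -0.27; 0 0 -8 0 0 -0.45; 0 0 -8 0 0 -0.63; 0 0 -8 0 0 -0.81; 0 0 -8 0 0 -0.99; 0 0 -8 0 0 -1.17; 0 0 -8 0 0 -1.35; 0 0 -8 0 0 -1.53; 0 0 -8 0 0 -1.71; 0 0 -8 0 0 -1.89; 0 0 -8 0 0 -2.07; 0 0 -8 0 0 -2.25; 0 0 -8 0 0 -2.43; 0 0 -8 0 0 -2.61; 0 0 -8 0 0 -2.79; 0 0 -8 0 0 -2.97; 0 0 -8 0 0 -3.14; 0 0 -8 0 0 -3.14",
  claw=0,
)

```text
time_s: 6.6
eef_pos: [0.5727, 0.2244, 0.1754]
tool_rot: [-3.139, 0.498, 3.123]
wrist_force: [0.2, -0.5, -0.3]
width: -0.0
```

Run:
```python
from h import *
from station import ctrl
plan(([.5725,.2235,.175],[-np.pi,-.499,-.02+np.pi],1))
S=snap("scene","4");T=snap("top","4");s=ctrl.read_state();p=s["eef_pos"];R=Ro.from_euler("xyz",s["tool_rot"]).as_matrix();print(p,s["width"],R.round(3))
a=S.img[195:305,325:435].copy();b=T.img[115:225,195:305].copy()
im=np.hstack([cv2.resize(x,None,fx=3.6,fy=3.6,interpolation=cv2.INTER_CUBIC) for x in(a,b)])
for v,o,k in((S,(325,195),0),(T,(195,115),396)):
    q=(v.proj(p)-o+.5)*3.6;print(q+[k,0])
    cv2.drawMarker(im,tuple(int(x) for x in q+[k,0]),(255,255,255),cv2.MARKER_CROSS,14,1)
cv2.imwrite("pics/c4.png",im[...,::-1])
```

```text
1 0.0 -0.1 0.0 -0.00 1.00 -0.00
t 6.6 pos [0.5727 0.2244 0.1754] rpy [-3.139  0.498  3.123] F [ 0.2 -0.5 -0.3] w -0.0 q [ 0.22  0.2  -0.89  2.06  0.75  0.68  0.39]
[0.57268599 0.22438169 0.17534093] -0.0006715971480703555 [[-0.879  0.021  0.477]
 [ 0.017  1.    -0.012]
 [-0.477 -0.002 -0.879]]
[207.8913978  148.44539531]
[545.47113112 197.50156052]
```

View pics/c4.png

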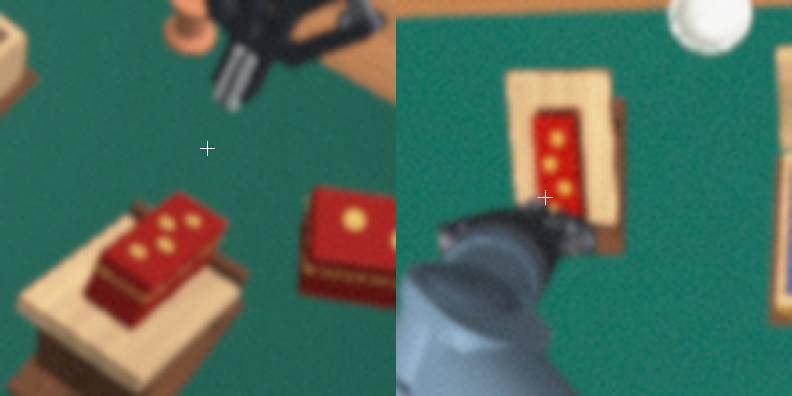

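Run:
```python
from h import *
S=load("scene4");T=load("top4")
p=np.array([.5727,.2244,.1753]);R=Ro.from_euler("xyz",[-3.139,.498,3.123])
for a in((553,205),(558,203),(548,208)):
    x,e=tri(S,np.array((228,108))/3.6+(325,195)-.5,T,np.array((a[0]-396,a[1]))/3.6+(195,115)-.5)
    print(x.round(4),round(float(e),4),"in tool",R.inv().apply(x-p).round(4))
    x=T.at(np.array((a[0]-396,a[1]))/3.6+(195,115)-.5,.1753);print(x)
# bench sanity: base of robot & mat edges
```

```text
[0.558  0.2192 0.1986] 0.0117 in tool [ 0.0017 -0.0056 -0.0274]
[0.56598782 0.21799392 0.1753    ]
[0.5588 0.2171 0.1982] 0.0161 in tool [ 0.0012 -0.0076 -0.0267]
[0.56759611 0.21376185 0.1753    ]
[0.5567 0.2212 0.1983] 0.0069 in tool [ 0.0031 -0.0036 -0.0278]
[0.56351245 0.22222219 0.1753    ]
```

The shut tips show at scene crop (228,105) against a predicted (208,148), so the drawn tips sit about 27 mm behind the reported TCP. I'll descend open to the planned depth in gentle steps, watching the force.

apply_moves(
  increments="0 0 0 0 0 0; 0 0 0 0 0 0; 0 -0.1 1.5 0 0 0; 0 -0.1 3 0 0 0; 0 -0.1 4.5 0 0 0; 0 -0.1 6 0 0 0; 0 -0.1 7 0 0 0; 0 -0.1 8 0 0 0; 0 -0.1 8.7 0 0 0; 0 -0.1 9.4 0 0 0; 0 -0.1 10 0 0 0; 0 -0.1 10 0 0 0; 0 -0.1 10 0 0 0",
  claw=1,
)

```text
time_s: 8.32
eef_pos: [0.6204, 0.2224, 0.0876]
tool_rot: [-3.139, 0.498, 3.122]
wrist_force: [-0.3, -0.4, -0.9]
width: 0.999
```

apply_moves(
  increments="0 0 0 0 0 0; 0 0 0 0 0 0; 0 0 0 0 0 0; 0 0 0 0 0 0",
  claw=0.35,
  force=20,
)

```text
time_s: 8.82
eef_pos: [0.6204, 0.2224, 0.0877]
tool_rot: [-3.139, 0.498, 3.122]
wrist_force: [0.4, 0.5, -0.8]
width: 0.346
```

Run:
```python
from h import *
from station import ctrl
S=snap("scene","5");T=snap("top","5");s=ctrl.read_state();p=s["eef_pos"];R=Ro.from_euler("xyz",s["tool_rot"]).as_matrix();print(p,s["width"],s["wrist_force"].round(1),s["qpos"].round(2))
cv2.imwrite("pics/c5.png",cv2.resize(S.img[205:305,325:435],None,fx=5,fy=5,interpolation=cv2.INTER_CUBIC)[...,::-1])
```

```text
[0.62039206 0.22237393 0.0876535 ] 0.3494726238795163 [ 0.2  1.  -0. ] [ 0.09  0.41 -0.73  2.04  1.07  0.61  0.16]
```

View pics/c5.png

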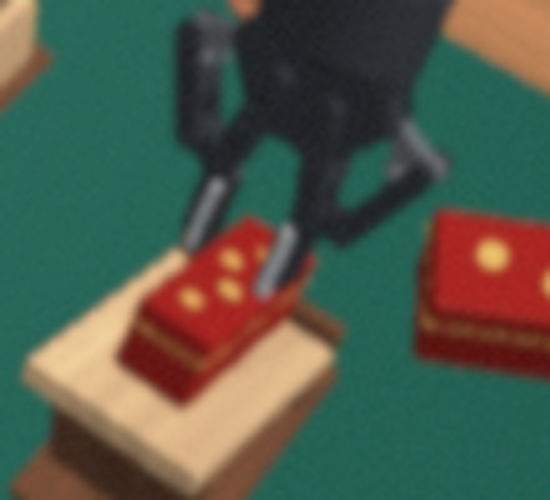

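Run:
```python
from h import *
from station import ctrl
S=load("scene5");s=ctrl.read_state();p=s["eef_pos"];R=Ro.from_euler("xyz",s["tool_rot"]).as_matrix()
for t in(0,.01,.02,.03,.04,.05):
    print(t,[((S.proj(p+R@[0,y,-t])-(325,205)+.5)*5).round(0) for y in(-.015,.015)])
x=T=None
T=load("top0");
# top-face bright-red corners both views
t=[(243.2,146),(233.7,146.4),(246.7,180.2),(235.2,180.4)];
```

```text
0 [array([179., 311.]), array([233., 347.])]
0.01 [array([187., 294.]), array([241., 330.])]
0.02 [array([194., 277.]), array([249., 314.])]
0.03 [array([202., 260.]), array([257., 296.])]
0.04 [array([210., 243.]), array([265., 279.])]
0.05 [array([218., 226.]), array([273., 262.])]
```

The fingers closed past 40 mm without contact, with the tips at crop (190,248) and (268,292). That puts them just above the box top, about 34 mm behind the reported TCP where about 8 mm was expected. So the tool offset is about 26 mm along z. I'll open and go 28 mm deeper.

apply_moves(
  increments="0 0 0 0 0 0; 0 0 0 0 0 0; 0 0 0 0 0 0; 0 0 0.6 0 0 0; 0 0 1.2 0 0 0; 0 0 1.8 0 0 0; 0 0 2.3 0 0 0; 0 0 2.7 0 0 0; 0 0 2.7 0 0 0",
  claw=0.9,
)

```text
time_s: 10.05
eef_pos: [0.6332, 0.2219, 0.0635]
tool_rot: [-3.139, 0.497, 3.122]
wrist_force: [0.6, 0.4, 1.2]
width: 0.899
```

apply_moves(
  increments="0 0 0 0 0 0; 0 0 0 0 0 0; 0 0 0 0 0 0; 0 0 0 0 0 0; 0 0 0 0 0 0; 0 0 0 0 0 0",
  claw=0.2,
  force=40,
)

```text
time_s: 10.8
eef_pos: [0.6332, 0.2225, 0.0639]
tool_rot: [-3.14, 0.498, 3.122]
wrist_force: [-4.2, 0.4, 5.1]
width: 0.464
```

Gripped at 39 mm. Lifting along the normal, then checking.

apply_moves(
  increments="0 0 -0.5 0 0 0; 0 0 -1 0 0 0; 0 0 -2 0 0 0; 0 0 -3 0 0 0; 0 0 -4.5 0 0 0; 0 0 -6 0 0 0; 0 0 -8 0 0 0; 0 0 -10 0 0 0; 0 0 -10 0 0 0",
)

```text
time_s: 11.92
eef_pos: [0.5856, 0.2247, 0.1538]
tool_rot: [-3.14, 0.501, 3.123]
wrist_force: [-0.1, 0.5, -0.6]
width: 0.456
```

Run:
```python
from h import *
pi=np.pi
# nest centre & yaw -> hover
plan(([.585,.12,.27],[-pi,.2,pi-.3],7),([.5597,-.042,.27],[-pi,0,pi/2-.06],9))
```

```text
16 -0.8 -1.5 -1.4 0.01 0.04 0.04; -1.6 -3.0 -2.9 0.03 0.09 0.08; -2.4 -4.5 -4.3 0.04 0.13 0.11; -3.3 -6.0 -5.8 0.05 0.17 0.15; -4.1 -7.5 -7.2 0.07 0.21 0.19; -4.9 -9.0 -8.7 0.08 0.26 0.23; -5.7 -10.5 -10.1 0.10 0.30 0.27; -5.5 -12.3 -10.2 0.13 0.31 0.41; -5.3 -14.1 -10.3 0.16 0.33 0.56; -5.0 -15.9 -10.5 0.20 0.34 0.70; -4.8 -17.7 -10.6 0.23 0.35 0.85; -4.6 -19.5 -10.7 0.27 0.36 0.99; -4.4 -21.3 -10.8 0.30 0.37 1.14; -4.2 -23.1 -10.9 0.33 0.38 1.28; -4.0 -24.9 -11.0 0.37 0.38 1.43; -3.7 -26.7 -11.2 0.40 0.39 1.58
t 11.925 pos [0.5856 0.2247 0.1538] rpy [-3.14   0.501  3.123] F [-0.1  0.5 -0.6] w 0.456 q [ 0.19  0.25 -0.85  2.06  0.85  0.66  0.32]
```

apply_moves(
  increments="-0.8 -1.5 -1.4 0.01 0.04 0.04; -1.6 -3 -2.9 0.03 0.09 0.08; -2.4 -4.5 -4.3 0.04 0.13 0.11; -3.3 -6 -5.8 0.05 0.17 0.15; -4.1 -7.5 -7.2 0.07 0.21 0.19; -4.9 -9 -8.7 0.08 0.26 0.23; -5.7 -10.5 -10.1 0.1 0.3 0.27; -5.5 -12.3 -10.2 0.13 0.31 0.41; -5.3 -14.1 -10.3 0.16 0.33 0.56; -5 -15.9 -10.5 0.2 0.34 0.7; -4.8 -17.7 -10.6 0.23 0.35 0.85; -4.6 -19.5 -10.7 0.27 0.36 0.99; -4.4 -21.3 -10.8 0.3 0.37 1.14; -4.2 -23.1 -10.9 0.33 0.38 1.28; -4 -24.9 -11 0.37 0.38 1.43; -3.7 -26.7 -11.2 0.4 0.39 1.58; -3.7 -26.7 -11.2 0.4 0.39 1.58; -3.7 -26.7 -11.2 0.4 0.39 1.58",
)

```text
time_s: 14.18
eef_pos: [0.5591, -0.0406, 0.2696]
tool_rot: [-3.141, -0.004, 1.51]
wrist_force: [0.1, 0.7, -0.7]
width: 0.466
```

Run:
```python
from h import *
from station import ctrl
np.set_printoptions(precision=4,suppress=True)
S=snap("scene","6");T=snap("top","6");s=ctrl.read_state();p=s["eef_pos"];R=Ro.from_euler("xyz",s["tool_rot"]).as_matrix();print(p,s["tool_rot"],s["width"],s["qpos"].round(2))
x0,y0,x1,y1=200,80,340,250
cu=(S.proj(p)-(x0,y0)+.5)*4.5;print(cu)
print("red px in top", ((T.img[...,0]>90)&(T.img[...,1]<T.img[...,0]*.5))[120:230,290:410].sum())
im=cv2.resize(S.img[110:240,210:330],None,fx=4.5,fy=4.5,interpolation=cv2.INTER_CUBIC)
# predicted box corners (underside 18 behind TCP, top 58 behind), long along tool x
for z in(-.018,-.058):
  for a in(-.055,.055):
    for b in(-.02,.02):
      q=(S.proj(p+R@[a,b,z])-(210,110)+.5)*4.5;print(z,a,b,q.round(0));cv2.circle(im,tuple(int(v) for v in q),3,(255,255,255),1)
cv2.imwrite("pics/c6.png",im[...,::-1])
```

```text
[ 0.5592 -0.0398  0.27  ] [ 3.1415 -0.0044  1.5109] 0.46133562408901146 [ 0.57  0.21 -0.65  1.7   0.13  1.27 -0.17]
[415.6135 310.9267]
red px in top 82
-0.018 -0.055 -0.02 [317.  79.]
-0.018 -0.055 0.02 [262. 120.]
-0.018 0.055 -0.02 [480. 181.]
-0.018 0.055 0.02 [425. 226.]
-0.058 -0.055 -0.02 [313.  20.]
-0.058 -0.055 0.02 [256.  61.]
-0.058 0.055 -0.02 [480. 122.]
-0.058 0.055 0.02 [424. 167.]
```

View pics/c6.png

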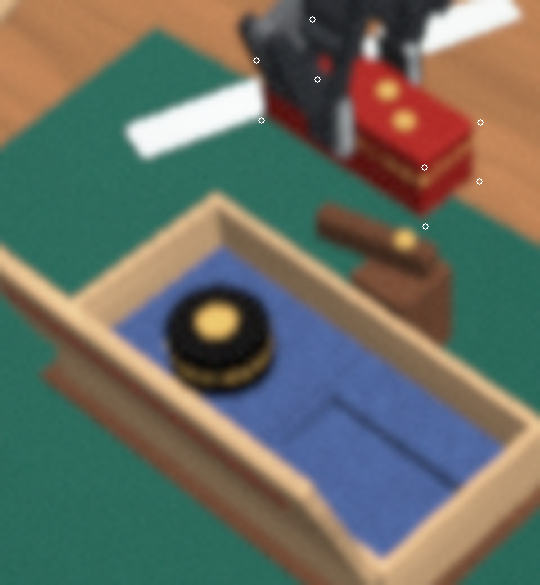

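The box is held level. Its visible end corners in the crop are near bottom (422,215), right bottom (470,180) and right top (471,130), within a few mm of prediction. I'll refine the in-hand offset numerically.

Run:
```python
from h import *
from station import ctrl
np.set_printoptions(precision=4,suppress=True)
from scipy.optimize import least_squares
S=load("scene6");T=load("top6");s=ctrl.read_state();p=s["eef_pos"];R=Ro.from_euler("xyz",s["tool_rot"]).as_matrix()
def mask(v,r,k=6):
    x0,y0,x1,y1=r;im=cv2.resize(v.img[y0:y1,x0:x1],None,fx=k,fy=k,interpolation=cv2.INTER_CUBIC).astype(int)
    m=((im[...,0]>75)&(im[...,1]<im[...,0]*.42)&(im[...,2]<im[...,0]*.42)).astype(np.uint8)
    m=cv2.morphologyEx(m,cv2.MORPH_CLOSE,np.ones((13,13)));cs,_=cv2.findContours(m,0,1);c=max(cs,key=cv2.contourArea).reshape(-1,2)
    return (c+.5)/k-.5+[x0,y0]
c=mask(S,(285,115,325,165))
# silhouette extremes: support lines in given image directions near the +x end
def sup(c,d):return (c@d).max()
D=[np.array([np.cos(a),np.sin(a)]) for a in np.deg2rad([0,15,30,45,60,75,90,105,-15,-30])]
P=lambda o:np.array([S.proj(p+R@(np.array([a,b,z])+o)) for a in(-.055,.055) for b in(-.02,.02) for z in(-.018,-.058)])
def f(u):q=P(np.array([u[0],0,u[1]]));return [sup(q,d)-sup(c,d) for d in D]
r=least_squares(f,[0,0]);print("offset along tool x,z:",r.x,r.fun)
q=P(np.zeros(3))
x=T.img
# top view of red
try:
    c=mask(T,(310,130,380,215));print("top red bbox",c.min(0),c.max(0));qt=np.array([T.proj(p+R@np.array([a,b,z])) for a in(-.055,.055) for b in(-.02,.02) for z in(-.018,-.058)]);print(qt)
except Exception as e:print(e)
```

```text
offset along tool x,z: [-0.0071 -0.003 ] [-0.1955 -0.3114 -0.5105 -0.8674 -0.3209  0.3165  0.7656  1.1079  0.6259
  1.36  ]
max() iterable argument is empty
```

apply_moves(
  increments="0.2 0 2 0 0 0; 0.2 0.1 5 0 0 0; 0.2 0.1 9 0 0 0; 0.2 0.1 13 0 0 0; 0.2 0.1 17 0 0 0; 0.2 0.1 20 0 0 0; 0.2 0.1 22 0 0 0; 0.2 0.1 23.5 0 0 0; 0.2 0.1 24.5 0 0 0; 0.2 0.1 25 0 0 0; 0.2 0.1 25 0 0 0; 0.2 0.1 25 0 0 0",
)

```text
time_s: 15.78
eef_pos: [0.5611, -0.0368, 0.0208]
tool_rot: [3.14, -0.004, 1.511]
wrist_force: [0.7, 0.2, -1.9]
width: 0.454
```

Run:
```python
from h import *
from station import ctrl
S=snap("scene","7");T=snap("top","7");s=ctrl.read_state();p=s["eef_pos"];print(p,s["tool_rot"],s["width"],s["wrist_force"])
R=Ro.from_euler("xyz",s["tool_rot"]).as_matrix()
im=cv2.resize(S.img[150:250,230:340],None,fx=6,fy=6,interpolation=cv2.INTER_CUBIC)
y=-.063;Rc=Ro.from_euler("z",y).as_matrix();c=np.array([.5555,-.1078,0])
for a,b,z,col in[(-.07,.139,.058,0),(-.07,-.139,.058,0),(.07,.139,.058,0)]:
    q=(S.proj(c+Rc@[a,b,z])-(230,150)+.5)*6;cv2.circle(im,tuple(int(v) for v in q),4,(0,255,255),1)
for z in(-.018,-.058):
  for a in(-.055,.055):
    for b in(-.02,.02):
      q=(S.proj(p+R@[a-.004,b,z])-(230,150)+.5)*6;cv2.circle(im,tuple(int(v) for v in q),3,(255,255,255),1)
cv2.imwrite("pics/c7.png",im[...,::-1])
```

```text
[ 0.56099473 -0.03684682  0.02068787] [ 3.14021308 -0.00428549  1.51081021] 0.4580987159211281 [-0.13876764  0.33742483 -1.47277845]
```

View pics/c7.png

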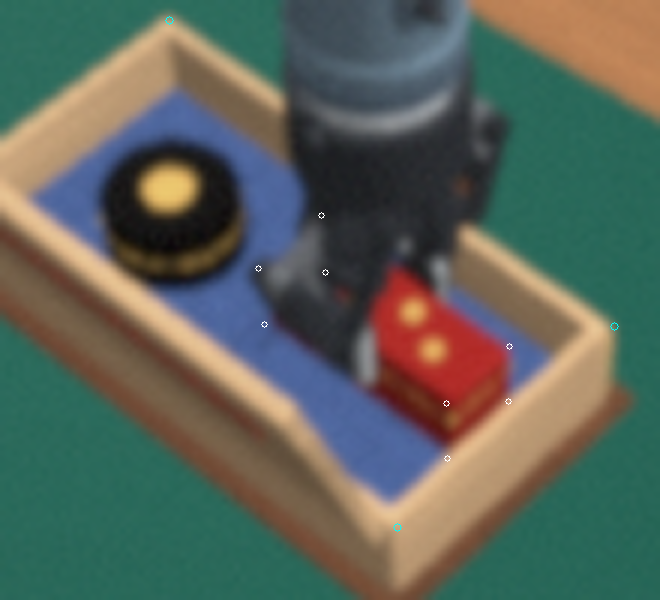

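Run:
```python
from h import *
S=load("scene7");c=np.array([.5555,-.1078,0]);Rc=Ro.from_euler("z",-.063)
for q in((452,399),(510,350),(510,346),(446,403)):
    w=S.at(np.array(q)/6-.5+(230,150),.0787);print(q,w.round(4),"case",Rc.inv().apply(w-c).round(4))
for q in((608,325),(395,520),(165,20)):
    w=S.at(np.array(q)/6-.5+(230,150),.058);print("rim",Rc.inv().apply(w-c).round(4))
x0,y0=300,195;im=cv2.resize(S.img[190:225,290:318],None,fx=6,fy=6,interpolation=cv2.INTER_CUBIC).astype(int)
m=((im[...,0]>150)&(im[...,1]<90)).astype(np.uint8);m=cv2.morphologyEx(m,cv2.MORPH_CLOSE,np.ones((25,25)))
cs,_=cv2.findContours(m,0,1);k=max(cs,key=cv2.contourArea);h=cv2.convexHull(k);ap=cv2.approxPolyDP(h,6,True).reshape(-1,2)
for q in ap:
    w=S.at((q+.5)/6-.5+(290,190),.0787);print("bright",((q/6+(290,190))-(230,150))*6,Rc.inv().apply(w-c).round(4))
```

```text
(452, 399) [0.5806 0.0129 0.0787] case [0.0175 0.1221 0.0787]
(510, 350) [0.5452 0.0164 0.0787] case [-0.0181  0.1233  0.0787]
(510, 346) [0.5435 0.0151 0.0787] case [-0.0197  0.1219  0.0787]
(446, 403) [0.5838 0.0122 0.0787] case [0.0207 0.1216 0.0787]
rim [-0.0689  0.1362  0.058 ]
rim [0.0681 0.1357 0.058 ]
rim [-0.0691 -0.1409  0.058 ]
bright [397. 277.] [-0.0153  0.0607  0.0787]
bright [506. 351.] [-0.0165  0.1227  0.0787]
bright [504. 397.] [0.0022 0.138  0.0787]
bright [460. 449.] [0.0343 0.142  0.0787]
bright [378. 342.] [0.0161 0.0787 0.0787]
bright [376. 316.] [0.0064 0.0685 0.0787]
```

The box is aligned with the nest within about 2 mm: its end is at case y 0.122 against 0.120–0.122 expected. Lowering it gently.

apply_moves(
  increments="-0.1 0 0.4 0 0 0; -0.1 0 0.8 0 0 0; -0.1 0 1.2 0 0 0; -0.1 0 1.5 0 0 0; -0.1 0 1.8 0 0 0; -0.1 0 2 0 0 0; -0.1 0 2 0 0 0",
)

```text
time_s: 16.75
eef_pos: [0.5608, -0.0379, 0.0005]
tool_rot: [3.141, -0.004, 1.511]
wrist_force: [-0.3, -0.0, -1.3]
width: 0.456
```

apply_moves(
  increments="0 0 0.2 0 0 0; 0 0 0.4 0 0 0; 0 0 0.4 0 0 0",
)

```text
time_s: 17.12
eef_pos: [0.5606, -0.0379, -0.0037]
tool_rot: [3.141, -0.004, 1.511]
wrist_force: [-0.1, -0.5, -0.6]
width: 0.459
```

apply_moves(
  increments="0 0 0.1 0 0 0; 0 0 0.3 0 0 0; 0 0 0.3 0 0 0",
)

```text
time_s: 17.5
eef_pos: [0.5604, -0.0378, -0.0069]
tool_rot: [3.141, -0.004, 1.511]
wrist_force: [-0.0, -0.7, -0.8]
width: 0.463
```

apply_moves(
  increments="0 0 0.1 0 0 0; 0 0 0.3 0 0 0; 0 0 0.3 0 0 0",
)

```text
time_s: 17.88
eef_pos: [0.5606, -0.0379, -0.0083]
tool_rot: [-3.141, -0.003, 1.511]
wrist_force: [-3.2, 0.1, 10.2]
width: 0.456
```

apply_moves(
  increments="0 0 0.1 0 0 0; 0 0 0.2 0 0 0; 0 0 0.2 0 0 0",
)

```text
time_s: 18.25
eef_pos: [0.5605, -0.038, -0.0084]
tool_rot: [-3.14, -0.001, 1.511]
wrist_force: [-4.6, -1.1, 12.9]
width: 0.459
```

It made contact at exactly the predicted floor height. Releasing and rising.

apply_moves(
  increments="0 0 -0.1 0 0 0; 0 0 -0.1 0 0 0; 0 0 -0.1 0 0 0; 0 0 -0.2 0 0 0; 0 0 -1 0 0 0; 0 0 -2 0 0 0; 0 0 -4 0 0 0; 0 0 -7 0 0 0; 0 0 -11 0 0 0; 0 0 -16 0 0 0; 0 0 -20 0 0 0; 0 0 -22 0 0 0",
  claw=0.7,
)

```text
time_s: 19.75
eef_pos: [0.5626, -0.038, 0.2158]
tool_rot: [3.137, -0.001, 1.511]
wrist_force: [-0.3, -0.0, -0.1]
width: 0.699
```

Run:
```python
from h import *
from station import ctrl
np.set_printoptions(precision=4,suppress=True)
s=ctrl.read_state();print(s["time_s"],s["eef_pos"],s["wrist_force"],s["qpos"].round(2))
S=snap("scene","8");c=np.array([.5555,-.1078,0]);Rc=Ro.from_euler("z",-.063)
x0,y0=265,165;im=cv2.resize(S.img[165:235,265:335],None,fx=6,fy=6,interpolation=cv2.INTER_CUBIC).astype(int)
for nm,m in(("bright",(im[...,0]>140)&(im[...,2]<70)),("red",(im[...,0]>80)&(im[...,1]<im[...,0]*.4))):
    m=cv2.morphologyEx(m.astype(np.uint8),cv2.MORPH_CLOSE,np.ones((25,25)))
    cs,_=cv2.findContours(m,0,1);k=max(cs,key=cv2.contourArea);ap=cv2.approxPolyDP(cv2.convexHull(k),8,True).reshape(-1,2);print(nm,cv2.contourArea(k)/36)
    for q in ap:
        u=(q+.5)/6-.5+(x0,y0);w=S.at(u,.05);print(u,Rc.inv().apply(w-c).round(4))
n=Rc.apply([0,.065,0])+c
print("pred top corners",[S.proj(Rc.apply([a,.065+b,.05])+c).round(1) for a,b in((-.02,-.055),(-.02,.055),(.02,.055),(.02,-.055))])
```

```text
19.75 [ 0.5626 -0.038   0.2158] [-0.2911 -0.0044 -0.0538] [ 0.55  0.26 -0.65  1.76  0.17  1.17 -0.2 ]
bright 425.125
[283.4167 194.75  ] [-0.0122  0.0176  0.05  ]
[312.75 214.75] [-0.0146  0.1207  0.05  ]
[302.75 225.75] [0.0285 0.1245 0.05  ]
[275.9167 201.9167] [0.0187 0.0196 0.05  ]
red 605.1388888888889
[283.4167 194.25  ] [-0.0134  0.0164  0.05  ]
[311.5833 213.0833] [-0.0166  0.1148  0.05  ]
[312.75   215.9167] [-0.0118  0.1231  0.05  ]
[300.5833 226.0833] [0.0329 0.1211 0.05  ]
[276.25   208.0833] [0.0328 0.0346 0.05  ]
[275.75   201.0833] [0.017  0.0173 0.05  ]
pred top corners [array([283.4, 191.6]), array([313.9, 213.4]), array([303.7, 222.8]), array([273. , 200.3])]
```

The box sits in the recess: its top-face corners match the seated prediction within 1–2 px. Next is the lid. I'll shut the fingers, go over and behind the lid, and turn the tool so the pads' 22 mm side faces the push direction.

```bash
cat >> h.py <<'E'
CY=-.063;RC=Ro.from_euler("z",CY);CC=np.array([.5555,-.1085,0]);OFF=.027
def cw(u,v,z):
    """case frame (u from hinge line, v along hinge, z) of ACTUAL tip -> reported TCP (tool vertical)"""
    w=RC.apply([.07+u,v,0])+CC;w[2]=z-OFF;return w
E
python3 - <<'E'
from h import *
pi=np.pi;e=[pi,0,pi+CY]
plan(([.60,-.07,.30],[pi,0,1.9],4),(cw(.10,0,.32),[pi,0,pi+CY],8),(cw(.10,0,.165),e,7))
E
```

```text
19 -0.7 1.0 -2.1 0.00 0.00 -0.10; -1.5 1.9 -4.1 0.00 0.00 -0.19; -2.2 2.9 -6.2 0.00 0.00 -0.29; -3.0 3.9 -8.3 0.01 0.00 -0.39; -3.5 5.5 -8.2 0.01 0.00 -0.54; -4.0 7.1 -8.1 0.01 0.00 -0.68; -4.5 8.7 -8.0 0.01 0.00 -0.83; -5.0 10.3 -7.9 0.01 0.00 -0.98; -5.6 11.9 -7.8 0.01 0.00 -1.13; -6.1 13.5 -7.7 0.01 0.00 -1.27; -6.6 15.1 -7.6 0.01 0.00 -1.42; -7.1 16.7 -7.5 0.01 0.00 -1.57; -7.1 16.6 -5.3 0.01 0.00 -1.57; -7.1 16.6 -3.0 0.01 0.00 -1.57; -7.1 16.6 -0.8 0.01 0.00 -1.57; -7.1 16.6 1.4 0.01 0.00 -1.57; -7.1 16.6 3.6 0.01 0.00 -1.57; -7.1 16.6 5.8 0.01 0.00 -1.57; -7.1 16.6 8.0 0.01 0.00 -1.57
t 19.8 pos [ 0.5636 -0.0381  0.2172] rpy [ 3.135 -0.     1.511] F [1.1 0.  1.4] w 0.701 q [ 0.55  0.26 -0.65  1.76  0.17  1.17 -0.2 ]
```

apply_moves(
  increments="-0.7 1 -2.1 0 0 -0.1; -1.5 1.9 -4.1 0 0 -0.19; -2.2 2.9 -6.2 0 0 -0.29; -3 3.9 -8.3 0.01 0 -0.39; -3.5 5.5 -8.2 0.01 0 -0.54; -4 7.1 -8.1 0.01 0 -0.68; -4.5 8.7 -8 0.01 0 -0.83; -5 10.3 -7.9 0.01 0 -0.98; -5.6 11.9 -7.8 0.01 0 -1.13; -6.1 13.5 -7.7 0.01 0 -1.27; -6.6 15.1 -7.6 0.01 0 -1.42; -7.1 16.7 -7.5 0.01 0 -1.57; -7.1 16.6 -5.3 0.01 0 -1.57; -7.1 16.6 -3 0.01 0 -1.57; -7.1 16.6 -0.8 0.01 0 -1.57; -7.1 16.6 1.4 0.01 0 -1.57; -7.1 16.6 3.6 0.01 0 -1.57; -7.1 16.6 5.8 0.01 0 -1.57; -7.1 16.6 8 0.01 0 -1.57; -7.1 16.6 8 0.01 0 -1.57",
  claw=0,
)

```text
time_s: 22.3
eef_pos: [0.7236, -0.1191, 0.135]
tool_rot: [-3.136, -0.005, 3.081]
wrist_force: [0.5, -0.8, -1.1]
width: -0.003
```

Run:
```python
from h import *
pi=np.pi;e=[pi,0,pi+CY]
# push: first leaning-back phase straight -u, then arc r=.115 (front corner), tip half-depth .011
w=[(cw(.03,0,.165),e,8)]
for th in np.arange(1.57,.30,-.105):
    u=-.115*np.cos(th)+.010*np.sin(th)+.011;z=.0585+.115*np.sin(th)+.010*np.cos(th);w.append((cw(u,0,z),e,1))
plan(*w)
```

```text
21 0.9 0.0 -0.0 -0.00 -0.00 0.00; 1.7 0.0 -0.1 -0.00 -0.00 0.00; 2.6 0.0 -0.1 -0.00 -0.00 0.00; 3.4 0.0 -0.1 -0.00 -0.00 0.00; 4.3 0.0 -0.2 -0.00 -0.00 0.00; 5.1 0.0 -0.2 -0.00 -0.00 0.00; 6.0 0.0 -0.2 -0.01 -0.00 0.00; 6.8 0.0 -0.3 -0.01 -0.00 0.00; 7.8 0.0 -1.1 -0.01 -0.00 0.00; 9.0 0.0 -1.1 -0.01 -0.00 0.00; 10.2 0.0 -1.1 -0.01 -0.00 0.00; 11.4 0.0 -0.8 -0.01 -0.00 0.00; 12.5 0.0 -0.5 -0.01 -0.00 0.00; 13.7 0.0 -0.0 -0.01 -0.00 0.00; 14.7 0.0 0.5 -0.01 -0.00 0.00; 15.7 0.0 1.2 -0.01 -0.00 0.00; 16.6 0.1 2.0 -0.01 -0.00 0.00; 17.5 0.1 2.9 -0.01 -0.00 0.00; 18.2 0.1 3.9 -0.01 -0.00 0.00; 18.8 0.1 4.9 -0.01 -0.00 0.00; 19.4 0.1 6.0 -0.01 -0.00 0.00
t 22.3 pos [ 0.7236 -0.1191  0.135 ] rpy [-3.136 -0.005  3.081] F [ 0.5 -0.8 -1.1] w -0.003 q [ 0.6   0.72 -0.77  1.38  0.52  1.24  1.3 ]
```

apply_moves(
  increments="0.9 0 0 0 0 0; 1.7 0 -0.1 0 0 0; 2.6 0 -0.1 0 0 0; 3.4 0 -0.1 0 0 0; 4.3 0 -0.2 0 0 0; 5.1 0 -0.2 0 0 0; 6 0 -0.2 0 0 0; 6.8 0 -0.3 0 0 0",
)

```text
time_s: 23.3
eef_pos: [0.6547, -0.1149, 0.138]
tool_rot: [-3.136, -0.006, 3.081]
wrist_force: [1.3, -0.6, 0.7]
width: 0.004
```

Run:
```python
from h import *
S=snap("scene","9")
im=S.img
cv2.imwrite("pics/hold9.png",cv2.resize(im[110:250,190:350],None,fx=4,fy=4)[...,::-1])
```

apply_moves(
  increments="1 0 -0.7 0 0 0; 2 0 -0.8 0 0 0; 3 0 -0.8 0 0 0; 4 0 -0.6 0 0 0; 4.8 0 -0.4 0 0 0; 5.6 0 -0.1 0 0 0; 6.4 0 0.1 0 0 0",
)

```text
time_s: 24.22
eef_pos: [0.5892, -0.1108, 0.1371]
tool_rot: [-3.135, -0.007, 3.081]
wrist_force: [1.4, -0.7, -0.2]
width: 0.004
```

Run:
```python
from h import *
from station import ctrl
A=load("scene8").img.astype(int);B=load("scene9").img.astype(int);S=snap("scene","a");C=S.img.astype(int)
T8=load("top7").img.astype(int);T=snap("top","a").img.astype(int)
for n,X in(("9",B),("now",C)):
    d=cv2.GaussianBlur(np.abs(X-A).sum(2).astype(np.uint8),(5,5),0)[140:200,185:230];print(n,(d>60).sum())
# lid's -y end in scene now: pred corner for several angles
for th in(1.93,1.57,1.3,1.1,.9,.7):
    out=[]
    for v in(-.141,.141):
        w=RC.apply([.07-.144*np.cos(th)+.01*np.sin(th),v,0])+CC;w[2]=.0585+.144*np.sin(th)+.01*np.cos(th);out.append(S.proj(w).round(0))
    print(th,out)
im=cv2.resize(S.img[90:250,180:350],None,fx=3.5,fy=3.5,interpolation=cv2.INTER_CUBIC);cv2.imwrite("pics/ca.png",im[...,::-1])
# per-row wood colours along corner track
print(ctrl.read_state()["wrist_force"])
d=np.abs(C-A).sum(2);ys,xs=np.where(d[100:240,180:270]>100);print(xs.min()+180,xs.max()+180,ys.min()+100,ys.max()+100,len(xs))
```

```text
9 967
now 615
1.93 [array([193., 159.]), array([276., 222.])]
1.57 [array([208., 145.]), array([292., 205.])]
1.3 [array([220., 137.]), array([303., 195.])]
1.1 [array([229., 134.]), array([311., 191.])]
0.9 [array([237., 133.]), array([318., 188.])]
0.7 [array([244., 134.]), array([324., 188.])]
[ 0.29857547  0.01455476 -0.40092656]
195 269 100 220 3655
```

Run:
```python
from h import *
pi=np.pi;e=[pi,0,pi+CY]
w=[]
for th in list(np.arange(1.0,.12,-.075))+[.08,.05]:
    u=-.115*np.cos(th)+.010*np.sin(th)+.011;z=.0585+.115*np.sin(th)+.010*np.cos(th);w.append((cw(u,0,z),e,1))
plan(*w)
```

```text
14 0.5 0.1 0.3 -0.01 -0.01 0.00; 1.3 0.1 0.7 -0.01 -0.01 0.00; 2.0 0.1 1.2 -0.01 -0.01 0.00; 2.7 0.1 1.8 -0.01 -0.01 0.00; 3.3 0.1 2.4 -0.01 -0.01 0.00; 3.9 0.1 3.0 -0.01 -0.01 0.00; 4.4 0.1 3.7 -0.01 -0.01 0.00; 4.9 0.1 4.4 -0.01 -0.01 0.00; 5.3 0.1 5.2 -0.01 -0.01 0.00; 5.7 0.1 6.0 -0.01 -0.01 0.00; 6.0 0.1 6.8 -0.01 -0.01 0.00; 6.2 0.1 7.6 -0.01 -0.01 0.00; 6.4 0.1 8.7 -0.01 -0.01 0.00; 6.5 0.1 9.0 -0.01 -0.01 0.00
t 24.325 pos [ 0.588  -0.111   0.1367] rpy [-3.135 -0.01   3.081] F [ 0.3  0.  -0.4] w -0.0 q [ 0.79  0.5  -0.85  1.74  0.42  1.11  1.31]
```

apply_moves(
  increments="0.5 0.1 0.3 0 0 0; 1.3 0.1 0.7 0 0 0; 2 0.1 1.2 0 0 0; 2.7 0.1 1.8 0 0 0; 3.3 0.1 2.4 0 0 0; 3.9 0.1 3 0 0 0; 4.4 0.1 3.7 0 0 0",
)

```text
time_s: 25.2
eef_pos: [0.5432, -0.1073, 0.0997]
tool_rot: [-3.135, -0.01, 3.081]
wrist_force: [0.1, 1.1, 1.2]
width: -0.003
```

apply_moves(
  increments="0.4 0 0.6 0 0 0; 0.8 0 1.3 0 0 0; 1.2 0 2 0 0 0; 1.5 0 2.7 0 0 0; 1.7 0 3.3 0 0 0; 1.8 0 3.9 0 0 0; 1.9 0 4.4 0 0 0",
)

```text
time_s: 26.08
eef_pos: [0.5236, -0.1066, 0.0554]
tool_rot: [-3.135, -0.011, 3.081]
wrist_force: [-0.5, 0.6, 1.2]
width: -0.001
```

apply_moves(
  increments="0 0 0.3 0 0 0; 0.1 0 0.6 0 0 0; 0.1 0 0.9 0 0 0; 0.1 0 1.1 0 0 0; 0.1 0 1.1 0 0 0",
)

```text
time_s: 26.7
eef_pos: [0.5224, -0.1066, 0.0442]
tool_rot: [-3.135, -0.011, 3.081]
wrist_force: [0.4, -0.9, -0.3]
width: 0.0
```

apply_moves(
  increments="0 0 0.2 0 0 0; 0 0 0.3 0 0 0; 0 0 0.3 0 0 0",
)

```text
time_s: 27.08
eef_pos: [0.5224, -0.1066, 0.0412]
tool_rot: [-3.135, -0.011, 3.081]
wrist_force: [0.2, 0.0, 0.3]
width: 0.006
```

apply_moves(
  increments="0 0 0.2 0 0 0; 0 0 0.3 0 0 0; 0 0 0.3 0 0 0",
)

```text
time_s: 27.45
eef_pos: [0.5224, -0.1066, 0.038]
tool_rot: [-3.135, -0.011, 3.081]
wrist_force: [-0.0, -0.4, 1.0]
width: -0.0
```

Run:
```python
from h import *
S=snap("scene","b");T=snap("top","b")
a=cv2.resize(S.img[110:250,180:350],(800,659))[:590]
a=cv2.resize(S.img[115:245,190:345],None,fx=3.4,fy=3.4,interpolation=cv2.INTER_CUBIC)
b=cv2.resize(T.img[110:225,285:365+35],None,fx=2.3,fy=2.3,interpolation=cv2.INTER_CUBIC)
im=np.zeros((a.shape[0],a.shape[1]+b.shape[1],3),np.uint8);im[:,:a.shape[1]]=a;im[:b.shape[0],a.shape[1]:]=b;print(im.shape)
cv2.imwrite("pics/cb.png",im[...,::-1])
```

```text
(442, 791, 3)
```

View pics/cb.png

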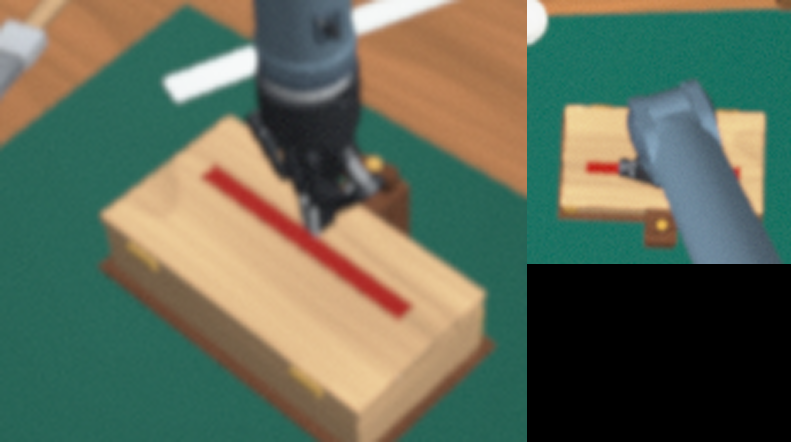

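The lid is down, with its hinges and red stripe visible and its front-left corner at (235,118). It looks shut or nearly so. I'll press on until there is a firm stop.

apply_moves(
  increments="0 0 0.2 0 0 0; 0 0 0.3 0 0 0; 0 0 0.3 0 0 0",
)

```text
time_s: 27.92
eef_pos: [0.5224, -0.1066, 0.035]
tool_rot: [-3.135, -0.011, 3.081]
wrist_force: [-0.1, 0.0, -0.8]
width: -0.001
```

apply_moves(
  increments="0 0 0.2 0 0 0; 0 0 0.3 0 0 0; 0 0 0.3 0 0 0",
)

```text
time_s: 28.3
eef_pos: [0.5225, -0.1067, 0.034]
tool_rot: [-3.133, -0.012, 3.081]
wrist_force: [-5.9, -0.1, 13.6]
width: 0.003
```

Run:
```python
from h import *
np.set_printoptions(precision=4,suppress=True)
S=snap("scene","c");T=snap("top","c")
x0,y0,k=185,140,6
im=cv2.resize(S.img[y0:250,x0:345],None,fx=k,fy=k,interpolation=cv2.INTER_CUBIC).astype(int)
m=((im[...,0]>185)&(im[...,1]>140)&(im[...,2]>90)).astype(np.uint8);m=cv2.morphologyEx(m,cv2.MORPH_OPEN,np.ones((15,15)))
cs,_=cv2.findContours(m,0,1)
for c in sorted(cs,key=cv2.contourArea)[-1:]:
    for q in cv2.approxPolyDP(cv2.convexHull(c),12,True).reshape(-1,2):
        u=(q+.5)/k-.5+(x0,y0);w=S.at(u,.0685);print(u,RC.inv().apply(w-CC)[:2])
for h in(0,.01,.02):
    print(h,[S.proj(RC.apply([-.074,v,0])+CC+[0,0,.0685+h]).round(1) for v in(-.141,.141)],[S.proj(RC.apply([.07,v,0])+CC+[0,0,.0685]).round(1) for v in(-.141,.141)])
# button: gold dot and dark bar in top before covering
T0=load("top0");g=cv2.resize(T0.img[195:220,325:375],None,fx=8,fy=8,interpolation=cv2.INTER_CUBIC)
P=CC+RC.apply([-.098,0,0]);P[2]=.0925;print("pivot pred",P,"px",T0.proj(P))
d=(g.sum(2)<230).astype(np.uint8)
for a in(0,.1,.2,.3):
    dirn=RC.apply([np.sin(a),-np.cos(a),0]);q=T0.proj(P+.06*dirn);print("tip px at angle",a,q.round(1),S.proj(P+.06*dirn).round(1))
print("pivot scene px",S.proj(P))
# dark-pixel row centroid per column in the top view
gg=T0.img[195:218,346:366].astype(int)
for j in range(20):
    col=gg[:,j];dk=255-col.sum(1)/3.;i=np.argsort(col.sum(1))[:3];print(346+j,(195+i).tolist(),col.sum(1)[i].tolist(),end=" | ")
```

```text
[221.25 176.75] [ 0.0647 -0.1401]
[258.5833 150.9167] [-0.071  -0.1344]
[330.75   201.0833] [-0.0689  0.1362]
[330.9167 203.75  ] [-0.0624  0.1422]
[310.75   227.9167] [0.0295 0.1534]
[296.25   239.4167] [0.0786 0.1494]
[230.0833 187.9167] [ 0.0753 -0.093 ]
0 [array([257.7, 149.2]), array([333.4, 200.9])] [array([219.5, 177.7]), array([296.1, 235.3])]
0.01 [array([257.4, 146.8]), array([333.6, 198.5])] [array([219.5, 177.7]), array([296.1, 235.3])]
0.02 [array([257.1, 144.3]), array([333.7, 196.1])] [array([219.5, 177.7]), array([296.1, 235.3])]
pivot pred [ 0.4577 -0.1023  0.0925] px [343.5199 207.6415]
tip px at angle 0 [362.4 208.3] [283.7 152.5]
tip px at angle 0.1 [362.4 206.4] [282.3 153.8]
tip px at angle 0.2 [362.1 204.5] [281.  155.1]
tip px at angle 0.3 [361.7 202.7] [279.9 156.5]
pivot scene px [299.6402 163.1524]
346 [216, 217, 215] [210, 220, 234] | 347 [216, 217, 215] [202, 222, 237] | 348 [217, 216, 215] [229, 230, 240] | 349 [217, 209, 216] [237, 244, 244] | 350 [209, 217, 216] [243, 244, 254] | 351 [217, 210, 216] [242, 243, 243] | 352 [215, 216, 217] [233, 235, 235] | 353 [217, 215, 212] [228, 229, 237] | 354 [213, 216, 217] [222, 233, 233] | 355 [213, 212, 210] [231, 231, 235] | 356 [214, 212, 210] [232, 234, 236] | 357 [210, 213, 214] [230, 230, 234] | 358 [212, 213, 210] [229, 230, 240] | 359 [217, 209, 210] [231, 232, 233] | 360 [210, 211, 213] [229, 229, 230] | 361 [214, 212, 215] [234, 236, 236] | 362 [217, 210, 212] [222, 239, 239] | 363 [214, 216, 212] [228, 232, 234] | 364 [216, 213, 212] [237, 237, 237] | 365 [210, 216, 211] [233, 236, 238] |
```

The lid's front corners match the shut position within about 1 px, and the press stopped hard at 13.6 N, so it is shut. That contact also refines the tip offset to about 34 mm. Next is the button, currently about 0.2 rad off the front line. I'll go up, over to the front, down behind the bar, and sweep it round.

```bash
cat >> h.py <<'E'
def bt(phi,r=.045,k=.019,z=.079):
    w=CC+RC.apply([-.098+r*np.sin(phi)-k*np.cos(phi),-r*np.cos(phi)-k*np.sin(phi),0]);w[2]=z-.0345;return w
E
python3 - <<'E'
from h import *
pi=np.pi;e=[pi,0,pi+CY]
plan(([.5225,-.1067,.12],e,4),(bt(0,k=.03,z=.155),e,6),(bt(0,k=.03),e,5))
E
```

```text
15 0.0 -0.0 -2.1 -0.00 -0.00 0.00; 0.1 -0.0 -4.3 -0.00 -0.01 0.00; 0.1 -0.1 -6.4 -0.01 -0.01 0.00; 0.1 -0.1 -8.6 -0.01 -0.01 0.00; 1.7 -0.8 -8.6 -0.01 -0.01 0.00; 3.3 -1.6 -8.6 -0.01 -0.01 0.00; 4.9 -2.3 -8.5 -0.01 -0.01 0.00; 6.4 -3.0 -8.5 -0.01 -0.01 0.00; 8.0 -3.8 -8.5 -0.01 -0.01 0.00; 9.6 -4.5 -8.5 -0.01 -0.01 0.00; 9.6 -4.5 -7.0 -0.01 -0.01 0.00; 9.6 -4.5 -5.5 -0.01 -0.01 0.00; 9.6 -4.5 -3.9 -0.01 -0.01 0.00; 9.5 -4.5 -2.4 -0.01 -0.01 0.00; 9.5 -4.5 -0.9 -0.01 -0.01 0.00
t 28.4 pos [ 0.5225 -0.1067  0.0341] rpy [-3.133 -0.011  3.081] F [-4.2  0.5 14. ] w -0.002 q [ 0.8   0.52 -0.81  1.96  0.5   0.88  1.23]
```

apply_moves(
  increments="0 0 -2.1 0 0 0; 0.1 0 -4.3 0 -0.01 0; 0.1 -0.1 -6.4 -0.01 -0.01 0; 0.1 -0.1 -8.6 -0.01 -0.01 0; 1.7 -0.8 -8.6 -0.01 -0.01 0; 3.3 -1.6 -8.6 -0.01 -0.01 0; 4.9 -2.3 -8.5 -0.01 -0.01 0; 6.4 -3 -8.5 -0.01 -0.01 0; 8 -3.8 -8.5 -0.01 -0.01 0; 9.6 -4.5 -8.5 -0.01 -0.01 0; 9.6 -4.5 -7 -0.01 -0.01 0; 9.6 -4.5 -5.5 -0.01 -0.01 0; 9.6 -4.5 -3.9 -0.01 -0.01 0; 9.5 -4.5 -2.4 -0.01 -0.01 0; 9.5 -4.5 -0.9 -0.01 -0.01 0; 9.5 -4.5 -0.9 -0.01 -0.01 0",
)

```text
time_s: 30.4
eef_pos: [0.4239, -0.145, 0.0429]
tool_rot: [3.138, -0.005, 3.082]
wrist_force: [0.1, 0.2, 0.2]
width: 0.001
```

Run:
```python
from h import *
pi=np.pi;e=[pi,0,pi+CY]
plan(*[(bt(f,k=.019),e,1) for f in np.arange(0,1.46,.09)])
```

```text
17 -1.2 -0.0 -0.2 0.00 -0.00 0.00; -1.6 -0.2 -0.2 0.00 -0.00 0.00; -2.0 -0.3 -0.2 0.00 -0.00 0.00; -2.5 -0.4 -0.2 0.00 -0.00 0.00; -2.9 -0.4 -0.2 0.00 -0.00 0.00; -3.4 -0.4 -0.2 0.00 -0.00 0.00; -3.8 -0.4 -0.2 0.00 -0.00 0.00; -4.2 -0.3 -0.2 0.00 -0.00 0.00; -4.6 -0.2 -0.2 0.00 -0.00 0.00; -5.1 -0.0 -0.2 0.00 -0.00 0.00; -5.5 0.2 -0.2 0.00 -0.00 0.00; -5.8 0.4 -0.2 0.00 -0.00 0.00; -6.2 0.7 -0.2 0.00 -0.00 0.00; -6.5 0.9 -0.2 0.00 -0.00 0.00; -6.8 1.3 -0.2 0.00 -0.00 0.00; -7.1 1.6 -0.2 0.00 -0.00 0.00; -7.3 2.0 -0.2 0.00 -0.00 0.00
t 30.4 pos [ 0.4239 -0.145   0.0429] rpy [ 3.138 -0.005  3.082] F [0.1 0.2 0.2] w 0.001 q [ 1.03  0.35 -0.87  2.15  0.38  0.8   1.43]
```

apply_moves(
  increments="-0.6 0 -0.1 0 0 0; -1.2 0 -0.2 0 0 0; -1.6 -0.2 -0.2 0 0 0; -2 -0.3 -0.2 0 0 0; -2.5 -0.4 -0.2 0 0 0; -2.9 -0.4 -0.2 0 0 0; -3.4 -0.4 -0.2 0 0 0; -3.8 -0.4 -0.2 0 0 0; -4.2 -0.3 -0.2 0 0 0; -4.6 -0.2 -0.2 0 0 0; -5.1 0 -0.2 0 0 0; -5.5 0.2 -0.2 0 0 0",
)

```text
time_s: 31.9
eef_pos: [0.4794, -0.1464, 0.0448]
tool_rot: [3.138, -0.004, 3.082]
wrist_force: [-1.0, -0.9, -0.0]
width: 0.001
```

apply_moves(
  increments="-0.3 0.2 0 0 0 0; -0.7 0.5 0 0 0 0; -1 0.7 0 0 0 0; -1.3 1.1 0 0 0 0; -1.6 1.4 0 0 0 0; -1.8 1.8 0 0 0 0; -1.8 1.8 0 0 0 0",
)

```text
time_s: 32.78
eef_pos: [0.4991, -0.1287, 0.0449]
tool_rot: [3.138, -0.003, 3.083]
wrist_force: [-0.3, 0.3, -0.4]
width: -0.002
```

Run:
```python
from h import *
pi=np.pi;e=[pi,0,pi+CY]
plan((bt(1.5),e,1),(bt(1.57),e,1),(bt(1.57,k=.012),e,1))
```

```text
3 -0.1 0.2 0.0 0.00 -0.00 0.00; -0.2 0.5 0.0 0.00 -0.00 0.00; -0.2 1.2 0.0 0.00 -0.00 0.00
t 32.775 pos [ 0.4991 -0.1287  0.0449] rpy [ 3.138e+00 -3.000e-03  3.083e+00] F [-0.3  0.3 -0.4] w -0.002 q [ 0.88  0.47 -0.83  2.    0.45  0.87  1.32]
```

Now I'll push it against the end stop until the force rises.

apply_moves(
  increments="-0.1 0.2 0 0 0 0; -0.2 0.4 0 0 0 0; -0.2 0.5 0 0 0 0; -0.2 0.5 0 0 0 0",
)

```text
time_s: 33.28
eef_pos: [0.5008, -0.1257, 0.0449]
tool_rot: [3.14, -0.004, 3.082]
wrist_force: [-2.1, -4.9, 1.6]
width: -0.0
```

apply_moves(
  increments="0 0.1 0 0 0 0; 0 0.3 0 0 0 0; 0 0.3 0 0 0 0",
)

```text
time_s: 33.65
eef_pos: [0.5007, -0.1257, 0.0449]
tool_rot: [-3.14, -0.004, 3.08]
wrist_force: [-1.8, -7.7, 0.9]
width: 0.0
```

apply_moves(
  increments="0 0.1 0 0 0 0; 0 0.3 0 0 0 0; 0 0.3 0 0 0 0",
)

```text
time_s: 34.02
eef_pos: [0.5007, -0.1258, 0.045]
tool_rot: [-3.136, -0.005, 3.078]
wrist_force: [-1.5, -7.1, 2.6]
width: -0.003
```

It's firm against the stop. Backing off sideways, then up and away.

apply_moves(
  increments="0 -0.4 0 0 0 0; 0 -1 0 0 0 0; 0 -2 0 0 0 0; 0 -3 -0.5 0 0 0; 0 -3 -3 0 0 0; 0 -3 -7 0 0 0; 0 -3 -12 0 0 0; 0 -6 -17 0 0 0; 0 -11 -20 0 0 0; 0 -16 -20 0 0 0; 0 -21 -20 0 0 0; 0 -25 -20 0 0 0; 0 -25 -20 0 0 0",
)

```text
time_s: 35.65
eef_pos: [0.4834, -0.3801, 0.2458]
tool_rot: [-3.135, -0.005, 3.069]
wrist_force: [0.3, 0.5, -0.2]
width: -0.0
```

Run:
```python
from h import *
from station import ctrl
s=ctrl.read_state();print(s["time_s"],s["eef_pos"],s["wrist_force"].round(1))
S=snap("scene","d");T=snap("top","d")
P=CC+RC.apply([-.098,0,0]);P[2]=.0925
# local dark bar against pale lid in both views: centroid & axis, cast to z=.0925
for v in(S,T):
    tips=np.array([v.proj(P+RC.apply([r,0,0])) for r in(0,.06)]);c=tips.mean(0);x0,y0=(c-22).astype(int);k=6
    im=cv2.resize(v.img[y0:y0+44,x0:x0+44],None,fx=k,fy=k,interpolation=cv2.INTER_CUBIC).astype(int)
    m=(im[...,0]<130)&(im[...,0]>im[...,1]*1.15)
    yy,xx=np.nonzero(m);pts=np.array([v.at((np.array([x,y])+.5)/k-.5+(x0,y0),.0925) for x,y in zip(xx[::7],yy[::7])])
    q=RC.inv().apply(pts-P)[:,:2]
    for a in np.arange(.0,.075,.01):
        b=q[(abs(q[:,0]-a)<.005)&(abs(q[:,1])<.04)];print(v.n,round(a,3),len(b),b[:,1].mean().round(4) if len(b) else None,(b[:,1].min().round(3),b[:,1].max().round(3)) if len(b) else "")
# lid corners and red box elsewhere unchanged: diff with first picture outside arm
A=load("top0").img.astype(int);d=(np.abs(T.img.astype(int)-A).sum(2)>120).astype(np.uint8)
n,l,st,ce=cv2.connectedComponentsWithStats(d)
print([(st[i].tolist()) for i in range(1,n) if st[i][4]>12])
```

```text
35.65 [ 0.48341599 -0.38010469  0.24581776] [ 0.3  0.5 -0.2]
scened 0.0 126 0.0204 (np.float64(0.007), np.float64(0.039))
scened 0.01 223 0.0185 (np.float64(-0.005), np.float64(0.04))
scened 0.02 240 0.0177 (np.float64(-0.005), np.float64(0.04))
scened 0.03 247 0.0172 (np.float64(-0.006), np.float64(0.04))
scened 0.04 180 0.0126 (np.float64(-0.006), np.float64(0.039))
scened 0.05 111 0.0062 (np.float64(-0.004), np.float64(0.017))
scened 0.06 108 0.0066 (np.float64(-0.004), np.float64(0.017))
scened 0.07 36 0.0102 (np.float64(0.001), np.float64(0.016))
topd 0.0 60 0.0038 (np.float64(-0.02), np.float64(0.025))
topd 0.01 186 -0.0029 (np.float64(-0.04), np.float64(0.04))
topd 0.02 80 0.0002 (np.float64(-0.01), np.float64(0.01))
topd 0.03 28 0.0017 (np.float64(-0.001), np.float64(0.005))
topd 0.04 32 0.002 (np.float64(-0.002), np.float64(0.005))
topd 0.05 26 0.0008 (np.float64(-0.002), np.float64(0.004))
topd 0.06 0 None 
topd 0.07 0 None 
[[300, 127, 94, 32, 2532], [358, 131, 147, 238, 9724], [233, 144, 16, 36, 478], [303, 160, 81, 41, 2926], [448, 268, 177, 124, 7759], [554, 278, 7, 12, 51], [380, 360, 38, 40, 848], [424, 363, 8, 4, 18], [438, 378, 6, 8, 28], [449, 395, 6, 5, 26]]
```

```bash
python3 -c "
from station import ticket
print(ticket.sign_off())"
```

```text
the job is handed in; nothing more can be done
None
```

I put the smallest red box in the long nest, closed the lid, then turned the button in over it, and handed the job in at about 36 s of the 66 s limit.

**Checks that agreed:**
- **Box:** it met the nest floor at the predicted height with about 10–13 N, and its top corners were within about 3 px of the seated position. It was laid right side up.
- **Lid:** I pushed it slowly round and down to a hard stop at about 14 N. Its front corners matched the shut position within about 2 px.
- **Button:** it stopped firmly against its end stop at 7–8 N. The top view shows it pointing straight in, within about 2 mm.
- **Rest of the bench:** a before/after comparison of the top view showed changes only at the arm, the case, and the spot where the box had lain.

**Checks that disagreed:**
- **Tool offset:** the real fingertips lie about 27–34 mm behind the reported TCP, so my first grasp closed just above the box without moving it. I corrected for this in every later move.
- **Joint 7:** it came within 0.01 rad of its limit, without passing it, during the first approach. I turned the tool half round before grasping.
- **Button in the scene view:** the mask picked up the post and shadow, so I relied on the top view and the stop force there. I had also used up the 12 pictures by then, so the final state was checked only with numbers.

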